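# Free the rusted gate bolt

## Robot

A 7-joint arm with a two-finger parallel gripper is mounted at the origin on the work surface. World frame = base frame: x ahead of the robot, y to its left, z up, the work surface at z = 0. Lengths are in m, angles in rad, forces in N, time in s.
With the tool pointing down it reaches from about 0.4 to 0.875 m from the base axis. Payload 19.3 kg.
Tool frame: the origin (TCP) lies midway between the tips of the shut fingers; the grasp point (between the pads) lies 19 mm behind it; z points along the fingers, x is the direction in which the jaws open and shut, and the axes are right-handed (so a half turn about z gives the same grasp; the last joint's range is limited). The gripper opens to 85 mm and grips with 20 to 120 N. Pads are 22 mm wide; open, the fingers measure 114 mm over their backs; the gripper's body (76 mm by 85 mm) begins 54 mm behind the grasp point. The pads swing forward as they close: fully open they stand 13 mm farther back than shut.
Start: joints at [-1.21, 0.521, -0.036, 1.599, 0.021, 1.021, -0.113], TCP at [0.261, 0.568, 0.231] pointing down, gripper open.
Joint ranges: [-2.91, 2.91], [-0.3, 2.13], [-1.5, 1.42], [0.17, 2.43], [-1.26, 4.41], [0.16, 1.93], [-2.52, 2.52]. Speed limits (rad/s): [1.89, 1.89, 2.39, 2.39, 3.01, 3.01, 3.01].

## Interface

Orientations are given as a 3x3 rotation matrix whose columns are the frame's x, y, z axes.
In Python, from plant import robot gives the robot as it stands.
- The arm moves only by the tool step_arm, never from a script. Its argument "motion" is a list of rows, each a list of 6 numbers: the shift along the tool's x, y, z each as a share of 0.15 m, from -1 to 1, then the turn, a rotation vector about the tool's x, y, z each as a share of 90 degrees, from -1 to 1. In form: [[tx, ty, tz, rx, ry, rz], ...]. A call has 1 to 12 rows; each row is the pose to reach, as a shift and turn from the pose commanded when the call began, along the tool's axes at that moment; what a row does not reach only later rows make up. A row lasts 1/12 s, in which the tool goes at most 41.7 mm and 7.16 degrees, less where a joint would pass 70% of its speed; a pose out of reach is approached as far as the arm can. A call with a number of a shift or a turn outside -1 to 1 is refused whole. A call with a gripper value outside its range is refused whole. "jaw" is the opening, from -1 (shut) to 1 (fully open), set as the call begins (left out, the last holds). The fingers move at their own pace and stop on an object; "force" is the grip in N (left out, the last holds). Time passes only in rows, so rows that repeat a pose let the fingers close. It gives the time, the measured TCP pose, the force and the opening at its end, in the units of the state.
- robot.state(): the state, without advancing time (a new reading comes with each control period).
- robot.read_camera(name): name is "scene" or "top" or "wrist"; returns a dict with "image" (384x512x3 uint8, red, green, blue), "vfov" (degrees; the focal length in pixels is half the picture's height over the tangent of half this angle, whatever the lens; pixels are square), "cx", "cy" (the principal point, pixels), "dist_coeffs" ([k1, k2, p1, p2, k3] as OpenCV has them; the pictures are not rectified), "camera_from_world" (4x4, takes a point from world to camera coordinates); the wrist camera has in their place "tool_from_camera" (4x4, takes a point from camera to tool coordinates, whose origin is the TCP and whose axes are the tool frame's). Camera axes: x right, y down, z forward; pixel columns grow to the right and rows downward; lengths in m; the calibration is good to about 2 mm. A picture is of the moment at which its call begins: read the wrist's pose just before it. There is no depth.
- robot.close_job(): hands the job in, once; it reports no verdict.
The state is a dict: "time_s": time; "q": joint angles; "joint_vel": joint speeds; "effort": joint torques, N m; "tool_pos": TCP position; "tool_rot": TCP orientation; "wrist_force": force on the tool from outside, world axes, zero at the start; "moment": the same for the moment, N m; "opening": opening from 0.0 (shut) to 1.0 (fully open).
Only numpy, scipy, OpenCV 4.12 (cv2) and the standard library are available. Lean on these libraries where they do the work, as an engineer would, in place of code of your own. Each camera call takes 0.05 s, during which the arm holds its last target. There are 200 camera calls.

## Task

Free the rusted gate bolt on the bench: it is stuck fast part way and no single pull will open it, so hold its handle and work it back and forth, out until it catches and back in fully home, again and again until it runs. Then draw it all the way open, leave it there and let go; leave the shiny new bolt shut.

Things in the scene. Friction and masses are not known exactly. Their poses are not given: they have to be found in the camera images.
- rusty_bolt (a joint): Draw of the rusty bolt, m: 0 home, 0.090 fully open (end stop). Starts stuck at 0.013 to 0.017; slides at 5 to 20 N, stays where left. Rust stops it dead at 0.030 to 0.035 (rarely, the first time, at 0.019); pulling harder never helps. Pushing it home (to 0.002; a hard stop) and pulling to the catch again wears the rust: after one to three catches, each with a full push home, the next pull runs to 0.090.
- rusty_knob (a point): Centre of the rusty bolt's upright round handle (17 mm thick, top 116 mm over the bench), 100 mm over the bench; moves with the bolt. z up; -x draws it open (roughly towards the robot), +x pushes it home. All rust-brown iron on a dark, fixed wooden block 320 x 100 x 40 mm. Rod 14 mm thick, 56 mm over the bench, under three staples; above their tops (71 mm) all is clear.
- zinc_bolt (a joint): How far the shiny new bolt, the same size and shape, is drawn, in m: 0 = fully home, 0.090 = open; it starts at 0 to 0.004 and slides at 4 N. It is to stay shut.
- zinc_knob (a point): Centre of the shiny new bolt's handle: bright zinc-grey iron on a pale new wooden block of the same sizes, axes and heights as for rusty_knob. A bystander; either bolt may be the left or the right one.

How it is judged:
On the way, in this order (a step that is already met when the one before it is completed fails the run):
1. the rusty bolt is pulled out until it catches (drawn beyond 20 mm) (value of joint rusty_bolt above 0.02 m).
2. the rusty bolt is pushed back home (within 8 mm) (value of joint rusty_bolt below 0.008 m).
At the end, for the whole second after the job is handed in: the rusty bolt is drawn to within 12 mm of its open end (joint above 0.078 m) and the new bolt is shut within 15 mm (value of joint rusty_bolt above 0.078 m and value of joint zinc_bolt below 0.015 m); the robot touches nothing.
It fails at once if the new bolt is drawn open by more than 20 mm (value of joint zinc_bolt above 0.02 m).
It also fails if it takes over 54 s, if anything falls off the work surface, if the arm or the gripper's body presses on something with over 40 N, if the wrist force passes 120 N, or if a joint passes its speed limit or range.

## Working session

There is one attempt and no reset: what is moved stays moved. The work goes in short steps, Python scripts to look and compute and a tool call to move; the robot and the scene stay as the last step left them, time stands still between calls to the robot, and variables do not carry over. Pictures are saved under pics/ and viewed, about 8 in all and at most 12, crops included, and the job is handed in when it is done.

Besides the shell and the picture viewer there is one more tool, called as name([rows], argument=value, ...), one row to a line, values as JSON. step_arm: Moves the arm, as the interface text tells. Its arguments: {"type":"object","properties":{"motion":{"type":"array"},"jaw":{"type":"number"},"force":{"type":"number"}},"required":["motion"]}

```bash
mkdir -p pics
python3 - <<'E'
from plant import robot
import cv2,numpy as np,pickle
s=robot.state();print(s)
d={}
for n in("scene","top"):
    c=robot.read_camera(n);d[n]=c;cv2.imwrite(f"pics/{n}0.png",c["image"][:,:,::-1])
    print(n,c["vfov"],c["cx"],c["cy"],c["dist_coeffs"],np.round(c["camera_from_world"],3).tolist())
pickle.dump(d,open("c0.pkl","wb"))
E
```

```text
{'time_s': 0.0, 'q': array([-1.21020635,  0.52207519, -0.03633883,  1.59995852,  0.02117942,
        1.02107733, -0.11284677]), 'joint_vel': array([-1.64801573e-03,  9.26798864e-04,  8.55057341e-05,  1.38107319e-03,
       -7.49287800e-04, -1.42209960e-03,  6.12674485e-04]), 'effort': array([-9.69900902e-04, -9.27098751e+01,  1.97932094e+00, -3.69918466e+01,
        1.77590753e-02,  8.37193831e-03, -1.78571014e-05]), 'tool_pos': array([0.26088243, 0.5676042 , 0.23070519]), 'tool_rot': array([[ 4.17641642e-01,  9.08611732e-01, -4.22637483e-04],
       [ 9.08611124e-01, -4.17641852e-01, -1.05277045e-03],
       [-1.13307068e-03,  5.56676592e-05, -9.99999357e-01]]), 'wrist_force': array([-1.21242672,  0.00612738, -0.5421446 ]), 'moment': array([-0.00095155, -0.01681576,  0.00018681]), 'opening': 0.9991116322111601}
scene 50.552767794140344 256.2938763833129 182.75236506195188 [-0.03715887  0.          0.          0.          0.        ] [[-0.881, 0.472, 0.018, 0.522], [0.36, 0.696, -0.621, -0.141], [-0.305, -0.541, -0.784, 1.093], [0.0, 0.0, 0.0, 1.0]]
top 56.192313273787605 255.24739794878727 198.9763987855135 [0.03793982 0.         0.         0.         0.        ] [[0.011, -1.0, -0.021, 0.013], [-0.99, -0.007, -0.144, 0.6], [0.144, 0.022, -0.989, 0.676], [0.0, 0.0, 0.0, 1.0]]
```

View pics/top0.png

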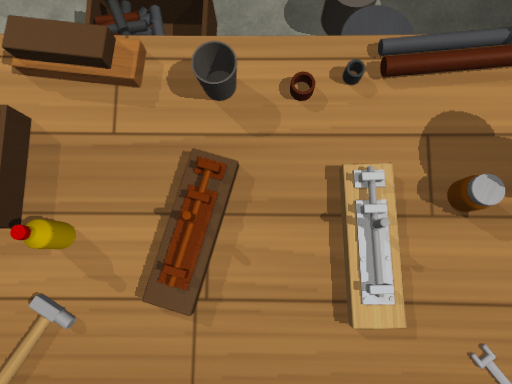

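View pics/scene0.png

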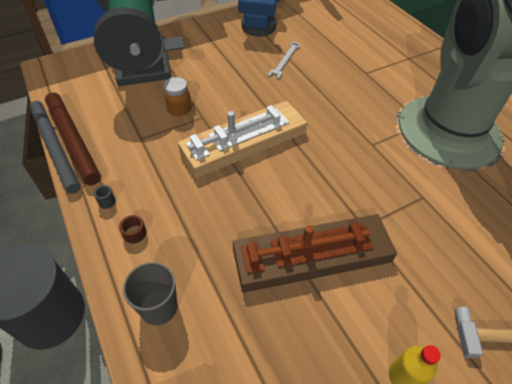

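The top view shows the rusty bolt at left, with its block about (190,230) and its knob top about (187,215). The zinc bolt is at right, about (375,245). In the scene view the rusty knob top is about (308,231). Next I compute the knob position and the axis.

```bash
cat > h.py <<'E'
import numpy as np,cv2
def ray(c,uv,T=None):
    f=192/np.tan(np.radians(c["vfov"])/2)
    K=np.array([[f,0,c["cx"]],[0,f,c["cy"]],[0,0,1]])
    p=cv2.undistortPoints(np.array([[uv]],float),K,np.array(c["dist_coeffs"],float))[0,0]
    W=np.linalg.inv(c["camera_from_world"]) if T is None else T
    return W[:3,3],W[:3,:3]@np.array([*p,1])
def onz(c,uv,z,T=None):
    o,d=ray(c,uv,T);return o+d*(z-o[2])/d[2]
E
python3 - <<'E'
import pickle,numpy as np,cv2
from h import *
d=pickle.load(open("c0.pkl","rb"));t=d["top"];s=d["scene"]
print("top",onz(t,(187,215),.116),"scene",onz(s,(308,230),.116))
# block axis
hsv=cv2.cvtColor(t["image"],cv2.COLOR_RGB2HSV)
m=np.zeros(hsv.shape[:2],np.uint8);r=hsv[130:330,120:260]
wood=t["image"][130:330,120:260,0].astype(int)
rust=(r[...,1]>200)&(r[...,0]<11)
m[130:330,120:260]=((r[...,2]<110)|rust)*255
m=cv2.morphologyEx(m,cv2.MORPH_OPEN,np.ones((5,5)))
c=max(cv2.findContours(m,0,2)[0],key=cv2.contourArea)
print(cv2.minAreaRect(c))
b=cv2.boxPoints(cv2.minAreaRect(c));B=np.array([onz(t,p,.04) for p in b]);print(b,B)
for i in range(4):
    e=B[(i+1)%4]-B[i];print(np.linalg.norm(e),np.degrees(np.arctan2(e[1],e[0])))
for n,x0,y0,w,h in(("top",130,140,120,180),("scene",225,210,180,85)):
    im=d[n]["image"][y0:y0+h,x0:x0+w,::-1];cv2.imwrite(f"pics/{n}crop.png",cv2.resize(im,None,fx=3.3,fy=3.3,interpolation=2))
a=cv2.imread("pics/topcrop.png");e=cv2.imread("pics/scenecrop.png");cv2.imwrite("pics/topcrop.png",a)
E
```

```text
top [0.55958526 0.13915746 0.116     ] scene [0.56141326 0.14098404 0.116     ]
((184.734375, 229.86941528320312), (68.6182861328125, 162.2448272705078), 15.875946044921875)
[[129.54242 298.5121 ]
 [173.92538 142.45586]
 [239.92633 161.22675]
 [195.54337 317.28296]] [[0.40426558 0.25995066 0.04      ]
 [0.71711689 0.1879306  0.04      ]
 [0.67828931 0.05104775 0.04      ]
 [0.37056884 0.13094532 0.04      ]]
0.321034005765004 -12.963942412303172
0.14228314995168137 -105.83628144757495
0.3179237551051632 165.4449265782883
0.13333360017970294 75.36117339929837
```

View pics/topcrop.png

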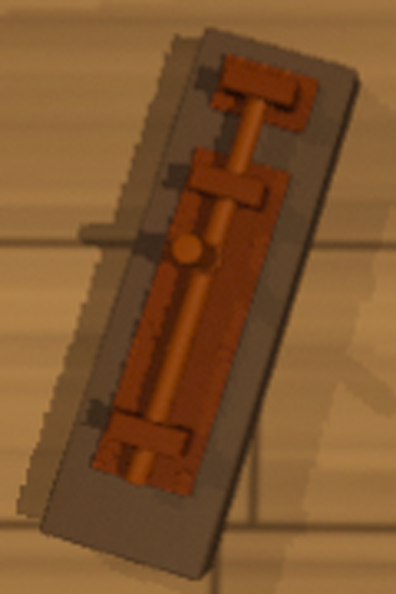

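Run:
```python
import pickle
from h import *
d=pickle.load(open("c0.pkl","rb"));t=d["top"]
P=lambda x,y,z:onz(t,(x/3.3+130-.35,y/3.3+140-.35),z)
for a,b,z in(((208,28),(42,530),.04),((255,105),(142,478),.063),((357,75),(208,28),.04)):
    e=P(*a,z)-P(*b,z);print(P(*a,z),P(*b,z),np.linalg.norm(e),np.degrees(np.arctan2(e[1],e[0])))
k=P(188,248,.116);print(k)
from plant import robot
s=robot.state();R=s["tool_rot"]
ang=np.degrees(np.arctan2(R[1,0],R[0,0]));print("toolx ang",ang, "shift tool",(R.T@(np.array([*k[:2],.2])-s["tool_pos"]))/.15)
```

```text
[0.70530862 0.14878695 0.04      ] [0.40117562 0.23495236 0.04      ] 0.3161034007486589 -15.81821622476897
[0.65133737 0.11432362 0.063     ] [0.43331217 0.17218738 0.063     ] 0.22557305119756174 -14.86360653106303
[0.67585514 0.05529159 0.04      ] [0.70530862 0.14878695 0.04      ] 0.09802494517683255 -107.48578880865261
[0.55993673 0.13985339 0.116     ]
toolx ang 65.31712984028955 shift tool [-1.75847013  3.00215132  0.20735732]
```

step_arm([
  [-0.59,1,0,0,0,0],
  [-0.59,1,0,0,0,0],
  [-0.59,1,0,0,0,0],
  [-0.59,1,0,0,0,0],
  [-0.59,1,0,0,0,0],
], jaw=1)

```text
time_s: 0.52
tool_pos: [0.3647, 0.4187, 0.2313]
tool_rot: [[0.424, 0.906, 0.001], [0.906, -0.424, -0.003], [-0.002, 0.002, -1.0]]
wrist_force: [1.2, 0.2, 0.3]
opening: 1.002
```

step_arm([
  [-0.59,1,0,0,0,0],
  [-0.59,1,0,0,0,0],
  [-0.59,1,0,0,0,0],
  [-0.59,1,0,0,0,0],
  [-0.59,1,0,0,0,0],
])

```text
time_s: 0.93
tool_pos: [0.4632, 0.2753, 0.2313]
tool_rot: [[0.424, 0.906, 0.001], [0.906, -0.424, -0.002], [-0.002, 0.002, -1.0]]
wrist_force: [0.4, -1.3, -0.3]
opening: 1.001
```

step_arm([
  [-0.3,0.5,0,0,0,0.9],
  [-0.3,0.5,0,0,0,0.9],
  [-0.3,0.5,0,0,0,0.9],
  [-0.3,0.5,0,0,0,0.9],
  [-0.3,0.5,0,0,0,0.9],
  [-0.3,0.5,0,0,0,0.9],
  [-0.3,0.5,0,0,0,0.9],
  [-0.3,0.5,0,0,0,0.9],
  [-0.3,0.5,0,0,0,0.9],
  [-0.3,0.5,0,0,0,0.9],
  [-0.3,0.5,0,0,0,0.9],
  [-0.3,0.5,0,0,0,0.9],
])

```text
time_s: 1.93
tool_pos: [0.5088, 0.2098, 0.2311]
tool_rot: [[0.961, -0.278, -0.0], [-0.278, -0.961, -0.0], [-0.0, 0.0, -1.0]]
wrist_force: [-0.0, 0.8, 0.1]
opening: 0.995
```

Run:
```python
from plant import robot
from h import *
import pickle
s=robot.state();c=robot.read_camera("wrist")
T=np.eye(4);T[:3,:3]=s["tool_rot"];T[:3,3]=s["tool_pos"];T=T@c["tool_from_camera"]
pickle.dump((s,c,T),open("w1.pkl","wb"))
cv2.imwrite("pics/w1.png",c["image"][:,:,::-1])
i=np.linalg.inv(T)
f=192/np.tan(np.radians(c["vfov"])/2)
p=i@[.5605,.1402,.116,1];print(p[:2]/p[2]*f+[c["cx"],c["cy"]])
print("move",s["tool_rot"].T@(np.array([.5605,.1402,.15])-s["tool_pos"])/.15)
```

```text
[318.94108785 235.94410685]
move [0.46017066 0.34980303 0.54038013]
```

View pics/w1.png

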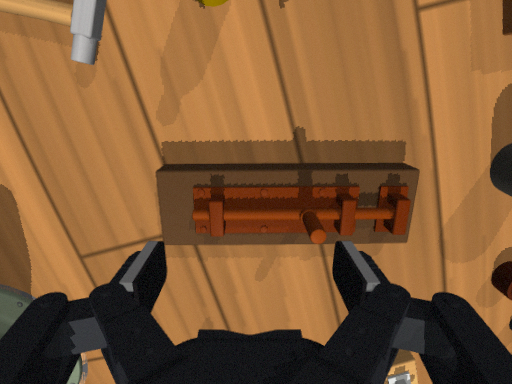

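The wrist view shows the knob top at (318,236), against a predicted (319,236), and the rod is aligned with tool x. Moving over it and down.

step_arm([
  [0.46,0.35,0.3,0,0,0],
  [0.46,0.35,0.3,0,0,0],
  [0.46,0.35,0.3,0,0,0],
  [0.46,0.35,0.3,0,0,0],
  [0.46,0.35,0.6,0,0,0],
  [0.46,0.35,0.8,0,0,0],
  [0.46,0.35,0.98,0,0,0],
  [0.46,0.35,0.98,0,0,0],
  [0.46,0.35,0.98,0,0,0],
])

```text
time_s: 2.73
tool_pos: [0.5607, 0.1407, 0.0841]
tool_rot: [[0.963, -0.269, -0.002], [-0.269, -0.963, -0.001], [-0.002, 0.001, -1.0]]
wrist_force: [-0.1, 0.1, 1.2]
opening: 1.001
```

step_arm([
  [0,0,0,0,0,0],
  [0,0,0,0,0,0],
  [0,0,0,0,0,0],
  [0,0,0,0,0,0],
  [0,0,0,0,0,0],
  [0,0,0,0,0,0],
  [0,0,0,0,0,0],
  [0,0,0,0,0,0],
  [0,0,0,0,0,0],
  [0,0,0,0,0,0],
], jaw=-1, force=60)

```text
time_s: 3.57
tool_pos: [0.5614, 0.1405, 0.085]
tool_rot: [[0.963, -0.27, 0.0], [-0.27, -0.963, 0.0], [0.0, -0.001, -1.0]]
wrist_force: [-3.0, 0.5, 10.7]
opening: 0.177
```

step_arm([
  [-0.02,0,0,0,0,0],
  [-0.04,0,0,0,0,0],
  [-0.06,0,0,0,0,0],
  [-0.08,0,0,0,0,0],
  [-0.08,0,0,0,0,0],
  [-0.08,0,0,0,0,0],
])

```text
time_s: 4.07
tool_pos: [0.5538, 0.1427, 0.0851]
tool_rot: [[0.962, -0.272, 0.009], [-0.272, -0.962, -0.0], [0.008, -0.002, -1.0]]
wrist_force: [26.1, -5.3, -12.8]
opening: 0.178
```

step_arm([
  [-0.02,0,0,0,0,0],
  [-0.03,0,0,0,0,0],
  [-0.04,0,0,0,0,0],
  [-0.04,0,0,0,0,0],
])

```text
time_s: 4.4
tool_pos: [0.5523, 0.1432, 0.0854]
tool_rot: [[0.962, -0.273, 0.017], [-0.273, -0.962, -0.001], [0.017, -0.003, -1.0]]
wrist_force: [57.0, -10.6, -39.2]
opening: 0.181
```

step_arm([
  [0.05,0,0,0,0,0],
  [0.1,0,0,0,0,0],
  [0.13,0,0,0,0,0],
  [0.15,0,0,0,0,0],
  [0.17,0,0,0,0,0],
  [0.19,0,0,0,0,0],
  [0.2,0,0,0,0,0],
  [0.2,0,0,0,0,0],
])

```text
time_s: 5.07
tool_pos: [0.5727, 0.1373, 0.085]
tool_rot: [[0.963, -0.27, -0.0], [-0.27, -0.963, 0.001], [-0.0, -0.001, -1.0]]
wrist_force: [-4.5, 0.6, 13.4]
opening: 0.177
```

step_arm([
  [0.02,0,0,0,0,0],
  [0.04,0,0,0,0,0],
  [0.06,0,0,0,0,0],
  [0.06,0,0,0,0,0],
])

```text
time_s: 5.4
tool_pos: [0.5735, 0.1371, 0.0845]
tool_rot: [[0.963, -0.268, -0.016], [-0.268, -0.963, 0.003], [-0.017, 0.002, -1.0]]
wrist_force: [-59.8, 10.9, 58.1]
opening: 0.177
```

step_arm([
  [-0.04,0,0,0,0,0],
  [-0.08,0,0,0,0,0],
  [-0.12,0,0,0,0,0],
  [-0.14,0,0,0,0,0],
  [-0.16,0,0,0,0,0],
  [-0.18,0,0,0,0,0],
  [-0.2,0,0,0,0,0],
  [-0.22,0,0,0,0,0],
  [-0.24,0,0,0,0,0],
  [-0.24,0,0,0,0,0],
])

```text
time_s: 6.23
tool_pos: [0.5474, 0.1445, 0.0848]
tool_rot: [[0.963, -0.27, 0.002], [-0.27, -0.963, 0.0], [0.002, -0.001, -1.0]]
wrist_force: [2.5, -0.4, 6.8]
opening: 0.179
```

step_arm([
  [-0.02,0,0,0,0,0],
  [-0.04,0,0,0,0,0],
  [-0.06,0,0,0,0,0],
  [-0.07,0,0,0,0,0],
  [-0.07,0,0,0,0,0],
])

```text
time_s: 6.65
tool_pos: [0.5408, 0.1465, 0.085]
tool_rot: [[0.962, -0.271, 0.009], [-0.271, -0.962, -0.0], [0.008, -0.002, -1.0]]
wrist_force: [27.3, -5.2, -14.3]
opening: 0.182
```

step_arm([
  [-0.015,0,0,0,0,0],
  [-0.03,0,0,0,0,0],
  [-0.03,0,0,0,0,0],
])

```text
time_s: 6.9
tool_pos: [0.5391, 0.1469, 0.0851]
tool_rot: [[0.962, -0.272, 0.014], [-0.272, -0.962, -0.001], [0.014, -0.003, -1.0]]
wrist_force: [46.8, -8.5, -30.8]
opening: 0.176
```

step_arm([
  [0.04,0,0,0,0,0],
  [0.08,0,0,0,0,0],
  [0.12,0,0,0,0,0],
  [0.16,0,0,0,0,0],
  [0.2,0,0,0,0,0],
  [0.24,0,0,0,0,0],
  [0.26,0,0,0,0,0],
  [0.27,0,0,0,0,0],
  [0.27,0,0,0,0,0],
])

```text
time_s: 7.65
tool_pos: [0.5712, 0.1378, 0.0848]
tool_rot: [[0.963, -0.27, -0.001], [-0.27, -0.963, 0.001], [-0.001, -0.0, -1.0]]
wrist_force: [-4.0, -0.2, 14.3]
opening: 0.171
```

step_arm([
  [0.02,0,0,0,0,0],
  [0.04,0,0,0,0,0],
  [0.06,0,0,0,0,0],
  [0.06,0,0,0,0,0],
])

```text
time_s: 7.98
tool_pos: [0.5735, 0.1372, 0.0845]
tool_rot: [[0.963, -0.269, -0.014], [-0.269, -0.963, 0.002], [-0.014, 0.002, -1.0]]
wrist_force: [-50.2, 7.9, 52.7]
opening: 0.176
```

step_arm([
  [-0.04,0,0,0,0,0],
  [-0.08,0,0,0,0,0],
  [-0.12,0,0,0,0,0],
  [-0.16,0,0,0,0,0],
  [-0.18,0,0,0,0,0],
  [-0.2,0,0,0,0,0],
  [-0.22,0,0,0,0,0],
  [-0.24,0,0,0,0,0],
  [-0.26,0,0,0,0,0],
  [-0.28,0,0,0,0,0],
  [-0.3,0,0,0,0,0],
  [-0.31,0,0,0,0,0],
])

```text
time_s: 8.98
tool_pos: [0.5395, 0.1468, 0.085]
tool_rot: [[0.962, -0.271, 0.009], [-0.271, -0.962, -0.001], [0.009, -0.002, -1.0]]
wrist_force: [35.2, -6.3, -19.4]
opening: 0.178
```

step_arm([
  [-0.015,0,0,0,0,0],
  [-0.03,0,0,0,0,0],
  [-0.03,0,0,0,0,0],
])

```text
time_s: 9.23
tool_pos: [0.5374, 0.1474, 0.0851]
tool_rot: [[0.962, -0.272, 0.013], [-0.272, -0.962, -0.001], [0.013, -0.003, -1.0]]
wrist_force: [44.3, -8.4, -28.5]
opening: 0.181
```

step_arm([
  [0.04,0,0,0,0,0],
  [0.08,0,0,0,0,0],
  [0.12,0,0,0,0,0],
  [0.16,0,0,0,0,0],
  [0.2,0,0,0,0,0],
  [0.24,0,0,0,0,0],
  [0.26,0,0,0,0,0],
  [0.28,0,0,0,0,0],
  [0.3,0,0,0,0,0],
  [0.32,0,0,0,0,0],
  [0.34,0,0,0,0,0],
  [0.34,0,0,0,0,0],
])

```text
time_s: 10.23
tool_pos: [0.5735, 0.1372, 0.0846]
tool_rot: [[0.963, -0.269, -0.014], [-0.269, -0.963, 0.002], [-0.014, 0.002, -1.0]]
wrist_force: [-49.8, 8.2, 53.6]
opening: 0.177
```

step_arm([
  [-0.04,0,0,0,0,0],
  [-0.08,0,0,0,0,0],
  [-0.12,0,0,0,0,0],
  [-0.16,0,0,0,0,0],
  [-0.18,0,0,0,0,0],
  [-0.2,0,0,0,0,0],
  [-0.22,0,0,0,0,0],
  [-0.24,0,0,0,0,0],
  [-0.26,0,0,0,0,0],
  [-0.28,0,0,0,0,0],
  [-0.3,0,0,0,0,0],
  [-0.32,0,0,0,0,0],
])

```text
time_s: 11.23
tool_pos: [0.5347, 0.1481, 0.0848]
tool_rot: [[0.963, -0.271, 0.002], [-0.271, -0.963, 0.0], [0.002, -0.001, -1.0]]
wrist_force: [5.0, -0.3, 6.8]
opening: 0.175
```

step_arm([
  [-0.03,0,0,0,0,0],
  [-0.06,0,0,0,0,0],
  [-0.09,0,0,0,0,0],
  [-0.12,0,0,0,0,0],
  [-0.15,0,0,0,0,0],
  [-0.18,0,0,0,0,0],
  [-0.21,0,0,0,0,0],
  [-0.24,0,0,0,0,0],
  [-0.27,0,0,0,0,0],
  [-0.29,0,0,0,0,0],
  [-0.31,0,0,0,0,0],
  [-0.31,0,0,0,0,0],
])

```text
time_s: 12.23
tool_pos: [0.4893, 0.1609, 0.0848]
tool_rot: [[0.963, -0.27, 0.001], [-0.27, -0.963, 0.0], [0.001, -0.001, -1.0]]
wrist_force: [-0.4, 0.3, 10.3]
opening: 0.181
```

step_arm([
  [-0.015,0,0,0,0,0],
  [-0.03,0,0,0,0,0],
  [-0.045,0,0,0,0,0],
  [-0.045,0,0,0,0,0],
])

```text
time_s: 12.57
tool_pos: [0.4866, 0.1617, 0.085]
tool_rot: [[0.962, -0.272, 0.008], [-0.272, -0.962, -0.0], [0.008, -0.002, -1.0]]
wrist_force: [26.4, -6.7, -13.0]
opening: 0.178
```

End stop reached (about 90 mm of travel). Next I relax the pull, release and lift.

step_arm([
  [0.02,0,0,0,0,0],
  [0.02,0,0,0,0,0],
  [0.02,0,0,0,0,0],
])

```text
time_s: 12.82
tool_pos: [0.4867, 0.1617, 0.0848]
tool_rot: [[0.963, -0.271, 0.002], [-0.271, -0.963, 0.0], [0.002, -0.001, -1.0]]
wrist_force: [6.6, -1.6, 6.7]
opening: 0.177
```

step_arm([
  [0,0,0,0,0,0],
  [0,0,0,0,0,0],
  [0,0,0,0,0,0],
  [0,0,0,0,0,0],
  [0,0,0,0,0,0],
  [0,0,0,0,0,0],
  [0,0,0,0,0,0],
  [0,0,0,0,0,0],
], jaw=1)

```text
time_s: 13.48
tool_pos: [0.4854, 0.1616, 0.0843]
tool_rot: [[0.963, -0.27, -0.0], [-0.27, -0.963, -0.0], [-0.0, 0.0, -1.0]]
wrist_force: [-0.6, -0.8, 1.1]
opening: 1.002
```

step_arm([
  [0,0,-0.2,0,0,0],
  [0,0,-0.4,0,0,0],
  [0,0,-0.6,0,0,0],
  [0,0,-0.8,0,0,0],
  [0,0,-1,0,0,0],
  [0,0,-1,0,0,0],
  [0,0,-1,0,0,0],
])

```text
time_s: 14.07
tool_pos: [0.486, 0.162, 0.2356]
tool_rot: [[0.963, -0.27, 0.002], [-0.27, -0.963, 0.002], [0.002, -0.002, -1.0]]
wrist_force: [-0.0, 0.4, -1.6]
opening: 0.997
```

Run:
```python
from plant import robot
import cv2
s=robot.state();print(s["time_s"],s["tool_pos"],s["wrist_force"],s["opening"])
a=robot.read_camera("scene")["image"];b=robot.read_camera("wrist")["image"]
cv2.imwrite("pics/end.png",cv2.resize(cv2.hconcat([a,b]),(800,300))[:,:,::-1])
```

```text
14.0667 [0.48596043 0.16200209 0.23562489] [-0.03534949  0.42132856 -1.64266927] 0.9969287346664162
```

View pics/end.png

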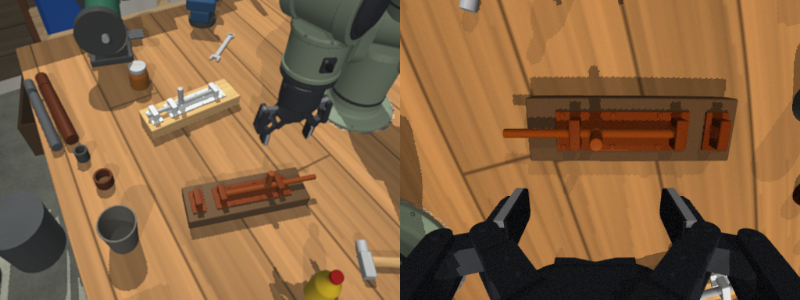

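The rusty rod sticks out fully and its knob, about (596,143) in the wrist half, sits next to the near staple. The zinc bolt looks unmoved, and the gripper is clear.

```bash
python3 -c "
from plant import robot
print(robot.close_job())"
```

```text
the job is handed in; nothing more can be done
None
```

The rusty bolt is free and drawn fully open, the gripper has let go of it, and the job is handed in. The hand-in reports no verdict.

- **Working it loose:** The first pull caught early, about 21 mm out from home as measured at the tool. I pushed it fully home, then pulled to catches at about 33 mm and 34 mm, with a full push home after each. The fourth pull ran freely at about 5 N.
- **Open end:** It stopped firmly about 88 to 90 mm of tool travel from home, then I relaxed the pull, let go and lifted clear.
- **Last checks:** The final picture shows the rusty rod drawn out with its knob beside the near staple. The zinc bolt appears untouched, judged by eye. The wrist force was about zero with the gripper open and 0.15 m above the bolt, at 14.1 s.
- **Forces and doubts:** The highest wrist force I saw was about 84 N, on the first push home. The tool was about 1.7 mm further out at the last catch than at the one before, so the grip may have slipped slightly. No other check disagreed.

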